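# Clamp a new end piece onto the chopping board with a one-hand ratchet clamp

## Robot

A 7-joint arm with a two-finger parallel gripper is mounted at the origin on a cart in front of the work surface, level with it; the furniture and walls round the work are solid. World frame = base frame: x ahead of the robot, y to its left, z up, the work surface at z = 0. Lengths are in m, angles in rad, forces in N, time in s.
With the tool pointing down it reaches from about 0.425 to 0.975 m from the base axis. Payload 16.7 kg.
Tool frame: the origin (TCP) lies on the centre line of the jaws, within the pads' length; the fingertips stand 22 mm ahead of it and the grasp point (between the pads) lies 3 mm ahead of it (r.nose_length is the distance from the TCP to the fingertips, in m); y points along the fingers, z is the direction in which the jaws open and shut, and the axes are right-handed (so a half turn about y gives the same grasp; the last joint's range is limited). The gripper opens to 85 mm and grips with 20 to 120 N. Pads are 22 mm wide; open, the fingers measure 114 mm over their backs; the gripper's body (76 mm by 85 mm) begins 54 mm behind the grasp point. The pads swing forward as they close: fully open they stand 13 mm farther back than shut.
Start: joints at [0.956, 0.426, 0.074, 1.606, -0.034, 1.111, -0.067], TCP at [0.303, -0.603, 0.253] pointing down, gripper open.
Joint ranges: [-2.85, 2.85], [-0.5, 2.14], [-1.23, 1.37], [0.21, 2.46], [-1.02, 4.16], [0.16, 2.05], [-2.73, 2.73]. Speed limits (rad/s): [1.89, 1.89, 2.39, 2.39, 3.01, 3.01, 3.01].

## Interface

Orientations are given as a unit quaternion [x, y, z, w].
In Python, from station import r, optics, workorder gives the robot as it stands.
- The arm moves only by the tool carry_out, never from a script. Its argument "commands" is a list of rows, each an object with "angular": the turn, a rotation vector about the tool's x, y, z in rad, a list of three; "travel": the shift along the tool's x, y, z in m, a list of three; "jaw": the opening in per cent of the stroke, from 0 (shut) to 100 (fully open). A call has exactly 5 rows; each row is the pose to reach, as a shift and turn from the pose commanded when the call began, along the tool's axes at that moment; what a row does not reach only later rows make up. A row lasts 1/8 s, in which the tool goes at most 62.5 mm and 10.7 degrees, less where a joint would pass 70% of its speed; a pose out of reach is approached as far as the arm can. A call with a gripper value outside its range is refused whole. The fingers move at their own pace and stop on an object; the grip force is fixed at half the most. Time passes only in rows, so rows that repeat a pose let the fingers close, or fill a call up. It gives the time, the measured TCP pose, the force and the opening at its end, in the units of the state.
- r.state(): the state, without advancing time (a new reading comes with each control period).
- optics.get_image(name): name is "scene" or "top" or "wrist"; returns a dict with "frame" (384x512x3 uint8, red, green, blue), "camera_matrix" (3x3 intrinsics, pixels), "eye" and "rotation" of the camera in the world. Camera axes: x right, y down, z forward; pixel columns grow to the right and rows downward; lengths in m; the calibration is good to about 2 mm. A picture is of the moment at which its call begins. There is no depth.
- workorder.sign_off(): hands the job in, once; it reports no verdict.
The state is a dict: "time_s": time; "joint_positions": joint angles; "joint_vel": joint speeds; "effort": joint torques, N m; "ee_pos": TCP position; "ee_rot": TCP orientation; "ft_force": force on the tool from outside, world axes, zero at the start; "wrist_torque": the same for the moment, N m; "width": finger opening in m.
Only numpy, scipy, OpenCV 4.12 (cv2) and the standard library are available. Lean on these libraries where they do the work, as an engineer would, in place of code of your own. Each camera call takes 0.05 s, during which the arm holds its last target. There are 200 camera calls.

## Task

The new end piece at the right-hand end of the chopping board is about to be pinned on. Take the one-hand ratchet clamp by its handle, stand it on its jaw tips across the middle of board and end piece, fixed jaw beyond the board's left end and sliding jaw beyond the end piece, then pump the trigger (let it right out, squeeze, let out, squeeze) until the jaw has drawn the end piece tight and straight against the board. Finish while still holding the trigger squeezed so that the joint stays under pressure, squeezing lightly so that the wood is not crushed, and leave the spice jar, timer and lime where they are.

Things in the scene. Friction and masses are not known exactly. Their poses are not given: they have to be found in the camera images.
- board: wooden chopping board lying loose and flat, 0.84 kg; 200 mm (its x) by 300 mm (its y, left to right) by 22 mm high. Origin: centre of its underside. Left end at its y = +150 mm, right end at y = -150 mm.
- end_piece: straight hardwood end piece, 200 mm (its x) by 36 mm (its y) by 22 mm high, 0.1 kg, lying loose 5 to 10 mm off the board's right end, nearly parallel to it; slides easily. Origin: centre of its underside. Tight against the board its origin is at y = -168 mm in the board's frame.
- clamp: ratchet bar clamp, 0.7 kg, standing stably on two slippery jaw tips, handle up; bar along its y, z 56 to 75 mm, y +37 to -493 mm, 56 mm free under it. Origin: on the worktop under the fixed jaw's pad face (looks to -y; that jaw fills y 0 to 37, x -18 to 18, z 0 to 80 mm). Pad opening = 396 mm minus clamp_jaw. Mass centre 70 mm from the handle toward the fixed jaw: carry it gripped firmly (60 N).
- clamp_jaw (a joint): travel of the sliding jaw (with handle, trigger) along the bar toward the fixed jaw, m: 0 widest, up to 0.09; starts at 0 to 0.012. A ratchet of 8 mm teeth: a full squeeze moves it about 12 mm on, letting out gives back up to 4 mm until the holding pawl catches, so 8 mm a pump; about 6 N friction. About 0.060 when board and end piece (336 mm together) are held tight.
- clamp_trigger (a joint): squeeze of the trigger, rad: 0 let out (its spring, 2.5 to 5 N at the grip, returns it), 0.28 at its stop. At the stop the jaw is not tight yet: let right out and pump again. Tight, it stops well short of 0.28 and the jaw presses with about twice the gripper's squeeze: a squeeze of 20 to 40 N is right, from about 55 N the wood is crushed.
- jaw_face (a point): centre of the sliding jaw's pad face (it looks to the clamp's +y), 21.5 mm above the jaw tip; pad 36 mm wide (x), 40 mm high. The jaw and handle reach from this face to 58 mm behind it; nothing stands in front of it under the bar.
- handle_grip (a point): middle of the pistol handle, 124 mm above the jaw tips, 40.5 mm behind the sliding jaw's face; handle 19 mm thick (clamp's y), so its back is 9.5 mm behind this point, 26 mm wide (x), its top 150 mm high; the clamp's head under it is up to 96 mm high.
- trigger_grip (a point): middle of the trigger grip, 124 mm high; 12 mm thick (y), 22 mm wide (x), 52 mm tall, rounded; 47 mm in front of the handle's middle (toward the fixed jaw) let out, 19 mm squeezed. Trigger and handle measure 64 mm front to back let out (66 at the top), 36 mm squeezed: take both between the fingers from above, closing along the clamp's y; open to 75 mm or more to let the trigger right out.
- spice_jar: bystander: small glass spice jar with a red lid, 45 mm across, 106 mm high, origin at its underside, on the right toward the sink.
- timer: bystander: round egg timer, 63 mm across, 39 mm high, origin at its underside, on the right toward the sink, beyond the spice jar.
- lime: bystander: a lime, 55 by 46 by 45 mm, origin at its underside, at the front left.

How it is judged:
By the outcome, as a careful person would: the job done as asked, in the order asked, and still so for the second after the job is handed in, while the arm keeps its last pose, push and grip.
It also fails if it takes over 58 s, if anything falls off the work surface, if the arm or the gripper's body presses on something with over 40 N, if the wrist force passes 120 N, or if a joint passes its speed limit or range.

## Working session

There is one attempt and no reset: what is moved stays moved. The work goes in short steps, Python scripts to look and compute and a tool call to move; the robot and the scene stay as the last step left them, time stands still between calls to the robot, and variables do not carry over. Pictures are saved under pics/ and viewed, about 8 in all and at most 12, crops included, and the job is handed in when it is done.

Besides the shell and the picture viewer there is one more tool, called after "Request:" as a command line: name --argument value ..., lists and objects as JSON in quotes. carry_out: Moves the arm, as the interface text tells. Its arguments: {"type":"object","properties":{"commands":{"type":"array"}},"required":["commands"]}

```bash
mkdir -p pics; python3 - <<'E'
from station import r, optics
import cv2, json
print(r.state(), r.nose_length)
for n in("scene","top"):
    d=optics.get_image(n); cv2.imwrite(f"pics/{n}0.png",cv2.resize(d["frame"][:,:,::-1],(800,600),interpolation=cv2.INTER_CUBIC)); print(n,d["camera_matrix"],d["eye"],d["rotation"])
E
```

```text
{'time_s': 0.0, 'joint_positions': array([ 0.95550252,  0.42675897,  0.0738656 ,  1.60661756, -0.03407088,
        1.1108027 , -0.06709104]), 'joint_vel': array([ 0.00063323, -0.00058276,  0.00051441,  0.00090002,  0.00195094,
       -0.00027223, -0.00096905]), 'effort': array([-3.19153252e-03, -9.49842811e+01,  3.75795722e+00, -4.63506711e+01,
        1.90277706e-02,  1.00329181e-02,  2.28121172e-05]), 'ee_pos': array([ 0.30295046, -0.6027645 ,  0.25258839]), 'ee_rot': array([-0.16334341,  0.68846151, -0.68757448,  0.16303686]), 'ft_force': array([-0.4021981 ,  0.43552314, -0.40761502]), 'wrist_torque': array([ 0.00857587, -0.009101  , -0.05071351]), 'width': 0.08575520531536393} 0.022
scene [[422.73923989   0.         256.8981738 ]
 [  0.         422.73923989 195.84540842]
 [  0.           0.           1.        ]] [ 0.94086067 -0.90619291  0.80527639] [ 0.8657291   0.19352175 -0.08876793 -0.45297098]
top [[391.1376805    0.         254.90773818]
 [  0.         391.1376805  192.93116339]
 [  0.           0.           1.        ]] [0.44298811 0.0198374  1.31033489] [-0.70358941  0.70930264 -0.03833563  0.01954708]
```

View pics/top0.png

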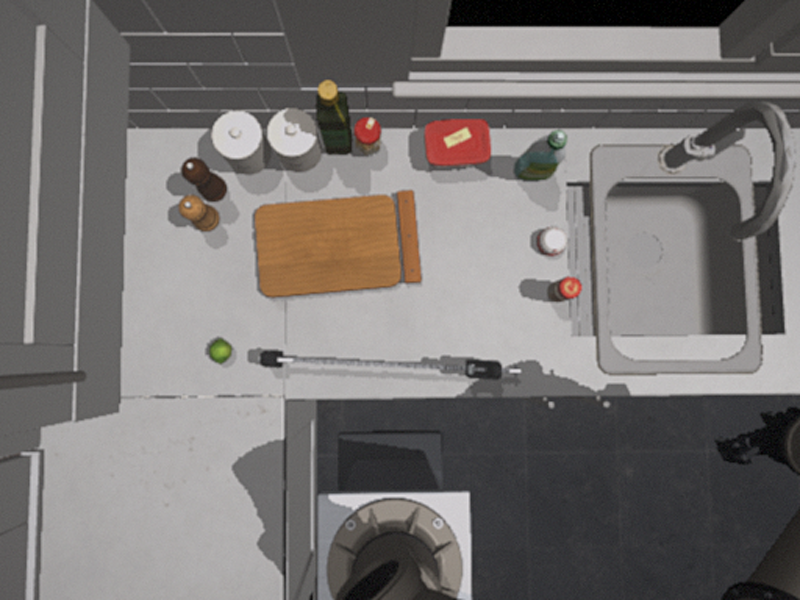

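View pics/scene0.png

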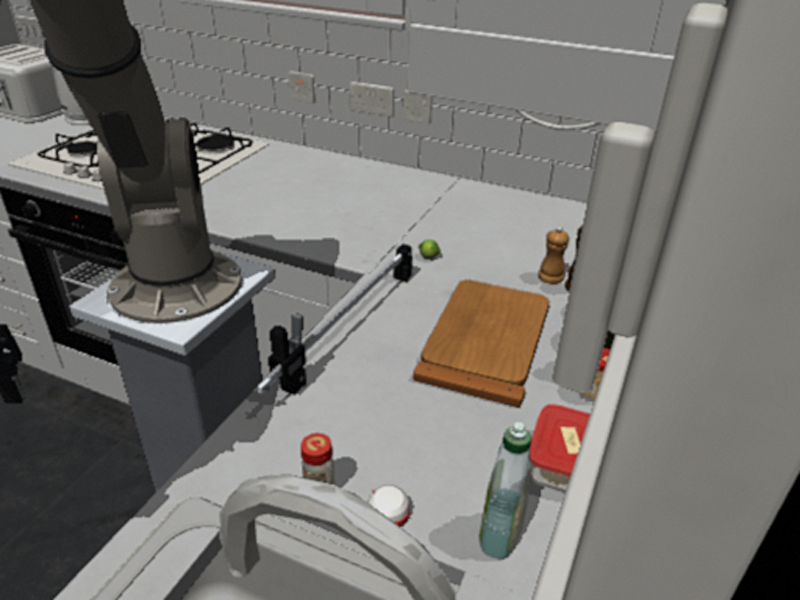

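The top view shows the board around (328,245), the end piece around (409,237), the clamp's fixed jaw at (270,358) and its handle at (484,368). The lime is at (220,350), the jar at (568,288) and the timer at (552,240). I'll enlarge it to read finer positions.

```bash
cat > h.py <<'E'
import numpy as np, cv2
from scipy.spatial.transform import Rotation as R
from station import r, optics
def ray(d,u,v,z):
    "world point at height z on pixel u,v"
    q=R.from_quat(d["rotation"]).apply(np.linalg.solve(d["camera_matrix"],[u,v,1])); e=np.array(d["eye"])
    return e+q*(z-e[2])/q[2]
def proj(d,p):
    c=d["camera_matrix"]@R.from_quat(d["rotation"]).inv().apply(np.array(p)-d["eye"]); return c[:2]/c[2]
def crop(name,out,u0,v0,u1,v1,s):
    d=optics.get_image(name)
    cv2.imwrite(out,cv2.resize(d["frame"][v0:v1,u0:u1,::-1],None,fx=s,fy=s,interpolation=cv2.INTER_CUBIC)); return d
E
python3 - <<'E'
from h import *
d=crop("top","pics/t1.png",155,115,340,250,4.3)
print(ray(d,256,192,0),R.from_quat(r.state()["ee_rot"]).as_matrix())
E
```

```text
[ 0.55352366 -0.01921495  0.        ] [[-8.93458827e-01 -4.90532695e-04  4.49144836e-01]
 [-4.49145101e-01  8.64615045e-04 -8.93458410e-01]
 [ 4.99331795e-05 -9.99999506e-01 -9.92818301e-04]]
```

View pics/t1.png

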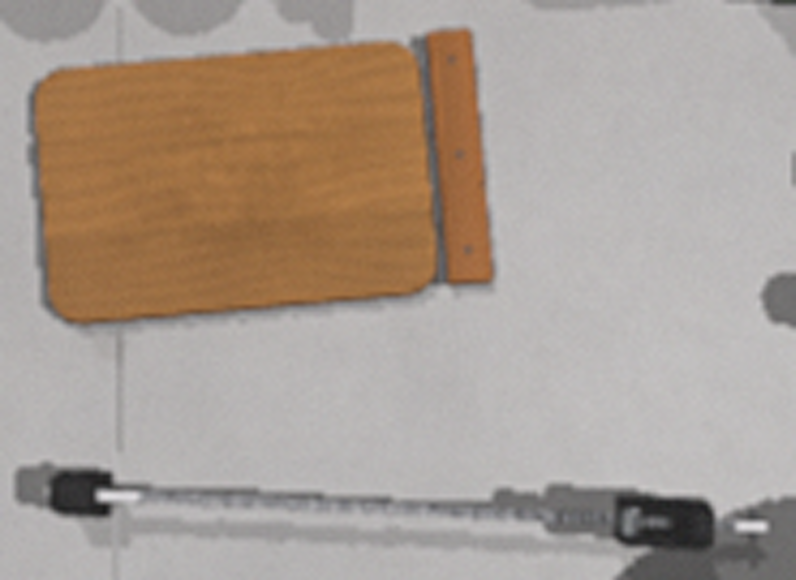

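```bash
python3 - <<'E'
from h import *
np.set_printoptions(precision=4,suppress=True)
d=optics.get_image("top")
P=lambda x,y,z: ray(d,155+(x+.5)/4.3-.5,115+(y+.5)/4.3-.5,z)[:2]
L=dict(left=((35,90),(45,305)),top=((70,69),(400,42)),right=((418,60),(437,275)),bot=((75,322),(420,290)),
 ep_l=((428,33),(446,284)),ep_r=((470,29),(493,281)))
for k,(a,b) in L.items():
    A,B=P(*a,.022),P(*b,.022); v=B-A; print(k,A,B,(A+B)/2,np.linalg.norm(v),np.degrees(np.arctan2(v[1],v[0])))
A=P(52,492,.08);B=P(110,493,.08);E=P(768,526,.066)
print("fixed",A,B,np.linalg.norm(A-B),"barend",E,np.linalg.norm(E-A))
v=E-A;th=np.arctan2(v[0],-v[1]);print("clamp dir deg",np.degrees(th))
print("trig top",P(632,521,.15),"handle right",P(712,525,.15),P(712,525,.096))
for n,x,y,z in(("jar",568,288,.106),("timer",552,240,.039),("lime",220,350,.022)):
    print(n,ray(d,x*.64,y*.64,z))
E
```

```text
left [0.7422 0.2899] [0.5751 0.2806] [0.6586 0.2852] 0.1674182514014888 -176.82096615688806
top [0.7587 0.2631] [0.7794 0.0073] [0.769  0.1352] 0.2565861992907555 -85.37286781728865
right [ 0.765  -0.0066] [ 0.5964 -0.0198] [ 0.6807 -0.0132] 0.1692070751709918 -175.51916186224298
bot [0.5618 0.2576] [ 0.5848 -0.0066] [0.5733 0.1255] 0.2652209799196633 -85.03239479397125
ep_l [ 0.7865 -0.0146] [ 0.5893 -0.0267] [ 0.6879 -0.0206] 0.19749700510952461 -176.48518876244304
ep_r [ 0.7896 -0.0474] [ 0.5914 -0.063 ] [ 0.6905 -0.0552] 0.19874303259973336 -175.50465740785825
fixed [0.4329 0.2625] [0.4318 0.2207] 0.04184118196517467 barend [ 0.4028 -0.2616] 0.5249798421566654
clamp dir deg -3.2896081799433685
trig top [ 0.4099 -0.1485] handle right [ 0.4066 -0.2038] [ 0.4049 -0.2142]
jar [ 0.5663 -0.3518  0.106 ]
timer [ 0.6756 -0.3415  0.039 ]
lime [0.4496 0.3581 0.022 ]
```

```bash
cat >> h.py <<'E'
np.set_printoptions(precision=4,suppress=True)
def plan(x,y,z,cyaw):
    "travel/turn to TCP x,y,z with tool y down and tool z along the clamp's -y, clamp yaw in deg"
    s=r.state(); M=R.from_quat(s["ee_rot"]); c,n=np.cos(np.radians(cyaw)),np.sin(np.radians(cyaw))
    T=R.from_matrix(np.array([[-c,-n,0],[0,0,-1],[n,-c,0]]).T)
    print("t",s["time_s"],"pos",s["ee_pos"],"w",s["width"],"F",s["ft_force"])
    print("travel",M.inv().apply(np.array([x,y,z])-s["ee_pos"]),"angular",(M.inv()*T).as_rotvec())
E
python3 -c "
from h import *
plan(.408,-.173,.235,-3.3)"
```

```text
t 0.2 pos [ 0.303  -0.6029  0.2529] w 0.08513900771525681 F [-0.5395  0.3031 -0.1724]
travel [-0.2869  0.0181 -0.337 ] angular [0.0008 0.5233 0.0003]
```

Request:
carry_out --commands '[{"angular":[0,0.104,0],"travel":[-0.04,0.003,-0.047],"jaw":100},{"angular":[0,0.21,0],"travel":[-0.08,0.006,-0.094],"jaw":100},{"angular":[0,0.31,0],"travel":[-0.12,0.009,-0.141],"jaw":100},{"angular":[0,0.41,0],"travel":[-0.16,0.012,-0.188],"jaw":100},{"angular":[0,0.523,0],"travel":[-0.2,0.015,-0.235],"jaw":100}]'

```text
time_s: 0.82
ee_pos: [0.3765, -0.3013, 0.2383]
ee_rot: [-0.022, -0.707, 0.707, 0.021]
ft_force: [1.3, 0.2, -0.6]
width: 0.0853
```

```bash
python3 -c "
from h import *
plan(.408,-.173,.235,-3.3)"
```

```text
t 0.825 pos [ 0.3765 -0.3013  0.2383] w 0.08529754364475721 F [ 1.3066  0.1815 -0.626 ]
travel [-0.0237  0.0033 -0.13  ] angular [-0.0001 -0.0031 -0.0003]
```

Request:
carry_out --commands '[{"angular":[0,0,0],"travel":[-0.008,0.001,-0.05],"jaw":100},{"angular":[0,0,0],"travel":[-0.016,0.002,-0.1],"jaw":100},{"angular":[0,0,0],"travel":[-0.024,0.003,-0.13],"jaw":100},{"angular":[0,0,0],"travel":[-0.024,0.003,-0.13],"jaw":100},{"angular":[0,0,0],"travel":[-0.024,0.003,-0.13],"jaw":100}]'

```text
time_s: 1.45
ee_pos: [0.4075, -0.1754, 0.2353]
ee_rot: [-0.02, -0.707, 0.707, 0.02]
ft_force: [-0.9, -0.7, -0.3]
width: 0.0855
```

```bash
python3 -c "
from h import *
plan(.408,-.173,.127,-3.3)
d=optics.get_image('wrist'); print(d['eye'],R.from_quat(d['rotation']).as_matrix())
f=cv2.resize(d['frame'][:,:,::-1],(800,600),interpolation=cv2.INTER_CUBIC)
cv2.imwrite('pics/w1.png',f)
for p in ((.408,-.173,.15),(.4066,-.195,.15),(.4095,-.1485,.15)): print(proj(d,p)*1.5625)
"
```

```text
t 1.45 pos [ 0.4075 -0.1754  0.2353] w 0.08548218658768215 F [-0.9405 -0.6892 -0.3319]
travel [-0.0004  0.1083 -0.0025] angular [-0.0001  0.      0.0001]
[ 0.4788 -0.1806  0.3565] [[-0.0572 -0.9572 -0.2838]
 [-0.9984  0.0549  0.016 ]
 [ 0.0003  0.2842 -0.9588]]
[398.1937 311.9729]
[440.7638 312.2244]
[350.7759 311.8005]
```

View pics/w1.png

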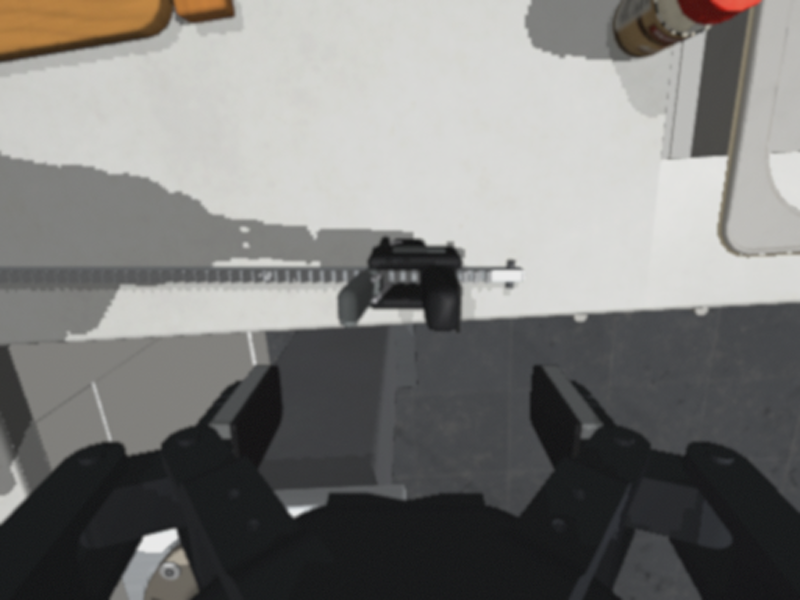

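The wrist view puts the handle top at (443,312) and the trigger top at (353,305), within 1–2 mm of prediction. I'll go down over both.

Request:
carry_out --commands '[{"angular":[0,0,0],"travel":[0,0.04,-0.001],"jaw":100},{"angular":[0,0,0],"travel":[0,0.07,-0.001],"jaw":100},{"angular":[0,0,0],"travel":[0,0.09,-0.001],"jaw":100},{"angular":[0,0,0],"travel":[0,0.108,-0.001],"jaw":100},{"angular":[0,0,0],"travel":[0,0.108,-0.001],"jaw":100}]'

```text
time_s: 2.12
ee_pos: [0.4068, -0.1745, 0.1264]
ee_rot: [0.02, 0.707, -0.707, -0.022]
ft_force: [-0.2, -0.1, 0.5]
width: 0.0854
```

Request:
carry_out --commands '[{"angular":[0,0,0],"travel":[0,0,0],"jaw":60},{"angular":[0,0,0],"travel":[0,0,0],"jaw":40},{"angular":[0,0,0],"travel":[0,0,0],"jaw":20},{"angular":[0,0,0],"travel":[0,0,0],"jaw":0},{"angular":[0,0,0],"travel":[0,0,0],"jaw":0}]'

```text
time_s: 2.75
ee_pos: [0.4097, -0.1751, 0.1297]
ee_rot: [-0.022, -0.706, 0.707, 0.019]
ft_force: [-1.8, -4.7, 24.4]
width: 0.0349
```

```bash
python3 -c "
from h import *
plan(.408,-.174,.19,-3.3);s=r.state();print(s['wrist_torque'])
"
```

```text
t 2.75 pos [ 0.4097 -0.1751  0.1297] w 0.03489151543310215 F [-1.753  -4.6579 24.4063]
travel [ 0.0015 -0.0603 -0.0009] angular [-0.0014 -0.001  -0.0049]
[0.7625 0.3573 0.1048]
```

Request:
carry_out --commands '[{"angular":[0,0,0],"travel":[0,-0.012,0],"jaw":0},{"angular":[0,0,0],"travel":[0,-0.025,0],"jaw":0},{"angular":[0,0,0],"travel":[0,-0.038,0],"jaw":0},{"angular":[0,0,0],"travel":[0,-0.052,0],"jaw":0},{"angular":[0,0,0],"travel":[0,-0.065,0],"jaw":0}]'

```text
time_s: 3.38
ee_pos: [0.4078, -0.1738, 0.1934]
ee_rot: [-0.02, -0.707, 0.707, 0.02]
ft_force: [-0.4, -0.2, -6.8]
width: 0.0339
```

```bash
python3 -c "
from h import *
plan(.6905,-.106,.192,4.6);s=r.state();print(s['wrist_torque'])
d=optics.get_image('scene'); cv2.imwrite('pics/s2.png',cv2.resize(d['frame'][110:300,120:380,::-1],None,fx=3,fy=3,interpolation=cv2.INTER_CUBIC))
"
```

```text
t 3.375 pos [ 0.4078 -0.1738  0.1934] w 0.03389572271435702 F [-0.3587 -0.1879 -6.8137]
travel [-0.2784  0.0014 -0.0839] angular [-0.     -0.1374 -0.0002]
[-0.3303  0.062   0.0069]
```

View pics/s2.png

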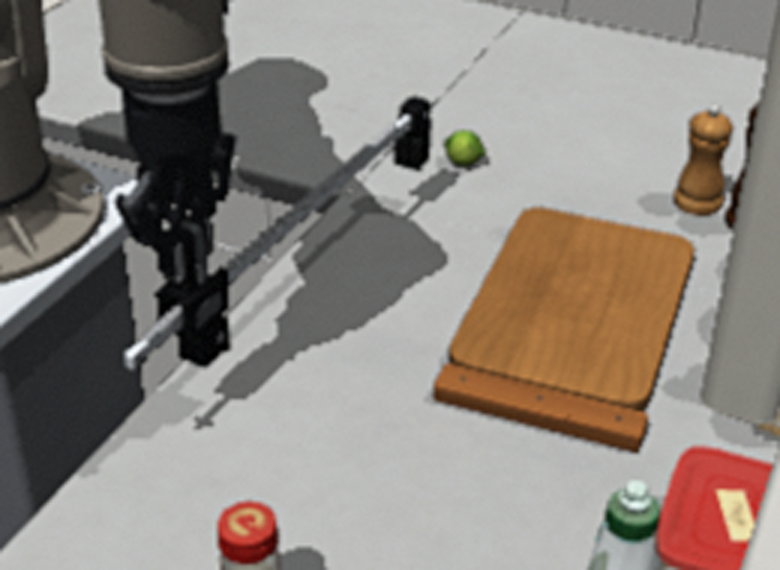

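The clamp is lifted level: fixed jaw at (413,130), sliding jaw at (205,320), both tips clear of the worktop. I'll carry it over the board.

Request:
carry_out --commands '[{"angular":[0,-0.008,0],"travel":[-0.015,0,-0.005],"jaw":0},{"angular":[0,-0.025,0],"travel":[-0.05,0,-0.015],"jaw":0},{"angular":[0,-0.045,0],"travel":[-0.09,0,-0.027],"jaw":0},{"angular":[0,-0.065,0],"travel":[-0.13,0.001,-0.039],"jaw":0},{"angular":[0,-0.085,0],"travel":[-0.17,0.001,-0.051],"jaw":0}]'

```text
time_s: 4.05
ee_pos: [0.5822, -0.1317, 0.1903]
ee_rot: [-0.011, 0.707, -0.707, 0.01]
ft_force: [0.4, 0.2, -6.6]
width: 0.0339
```

```bash
python3 -c "
from h import *
plan(.6905,-.106,.192,4.6)
"
```

```text
t 4.05 pos [ 0.5822 -0.1317  0.1903] w 0.033867177381989085 F [ 0.3906  0.1521 -6.6425]
travel [-0.109  -0.0018 -0.0226] angular [ 0.0006 -0.0514  0.001 ]
```

Request:
carry_out --commands '[{"angular":[0,-0.018,0],"travel":[-0.04,0,-0.009],"jaw":0},{"angular":[0,-0.036,0],"travel":[-0.075,0,-0.016],"jaw":0},{"angular":[0,-0.046,0],"travel":[-0.098,-0.001,-0.021],"jaw":0},{"angular":[0,-0.052,0],"travel":[-0.109,-0.002,-0.023],"jaw":0},{"angular":[0,-0.052,0],"travel":[-0.109,-0.002,-0.023],"jaw":0}]'

```text
time_s: 4.68
ee_pos: [0.6889, -0.1062, 0.1924]
ee_rot: [-0.029, 0.707, -0.706, 0.028]
ft_force: [0.0, -0.1, -7.1]
width: 0.0339
```

```bash
python3 -c "
from h import *
plan(.6905,-.106,.192,4.6)
d=crop('top','pics/t2.png',155,100,340,225,4.3)
"
```

```text
t 4.675 pos [ 0.6889 -0.1062  0.1924] w 0.03387126712310816 F [ 0.0295 -0.0973 -7.0539]
travel [-0.0016  0.0004 -0.    ] angular [0.0005 0.     0.001 ]
```

View pics/t2.png

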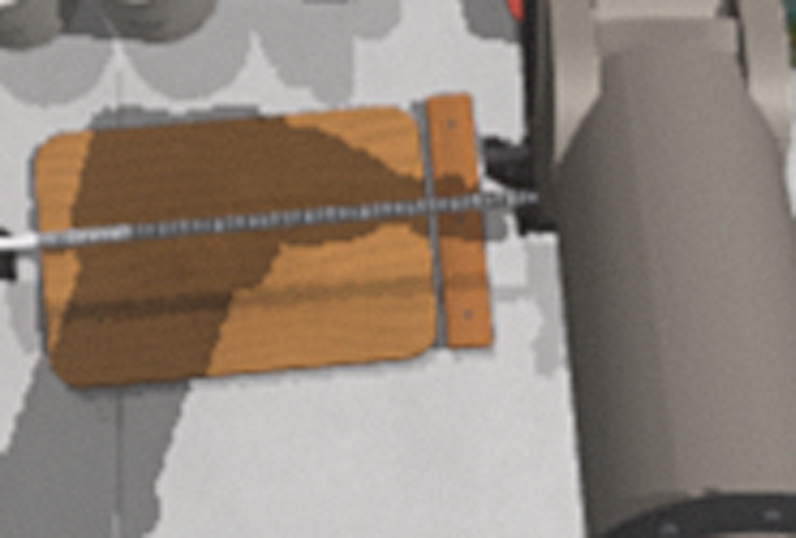

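```bash
python3 -c "
from h import *
d=optics.get_image('top')
P=lambda x,y,z: ray(d,155+(x+.5)/4.3-.5,100+(y+.5)/4.3-.5,z)[:2]
A,B=P(45,242,.138),P(430,206,.138);v=B-A
print(A,B,'yaw',np.degrees(np.arctan2(v[0],-v[1])),A+v*(.136-A[1])/v[1])
print('padface top/bottom',P(16,243,.143),P(16,243,.063))
print('jawface?',P(487,165,.063),P(487,165,.1))
"
```

```text
[0.653 0.258] [ 0.6775 -0.0122] yaw 5.182403657949376 [0.664 0.136]
padface top/bottom [0.6515 0.2771] [0.6658 0.2947]
jawface? [ 0.7236 -0.0575] [ 0.7153 -0.0552]
```

The bar crosses the board middle from (45,242) to (430,206), about 5 mm on the robot's side of centre. The fixed jaw edge is at (15,243), but the sliding jaw is hidden by the arm, so I'll check it with the wrist camera.

```bash
python3 -c "
from h import *
d=optics.get_image('wrist'); cv2.imwrite('pics/w2.png',cv2.resize(d['frame'][:,:,::-1],(800,600),interpolation=cv2.INTER_CUBIC))
for p in ((.690,-.0552,.022),(.69,-.0745,.065),(.69,-.0745,.1)): print(proj(d,p)*1.5625)
"
```

```text
[330.9924 264.4226]
[350.7413 282.2743]
[342.6184 299.3555]
```

View pics/w2.png

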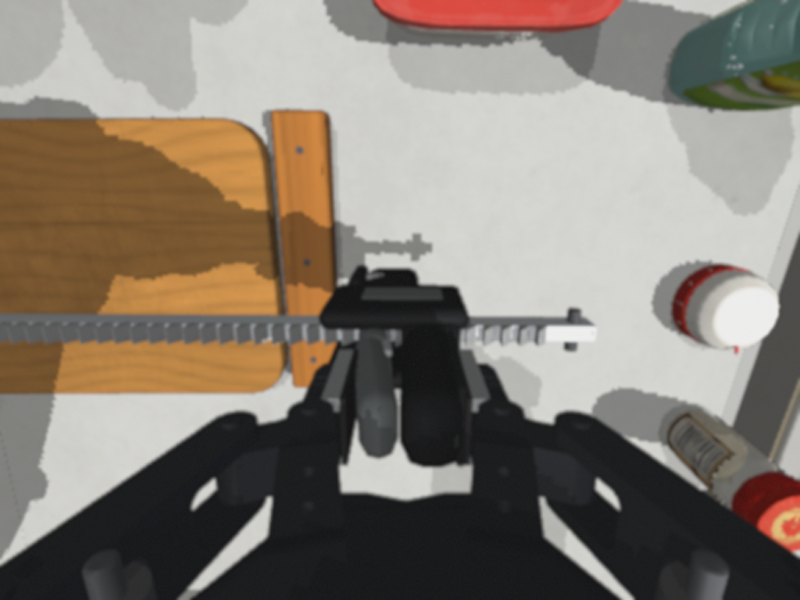

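The wrist view shows the end piece's outer edge at x≈330 and the jaw's lower front edge near (352,270), where I predicted it for a gap of about 19 mm. I'll shift 4 mm in x and lower.

Request:
carry_out --commands '[{"angular":[0,0,0],"travel":[-0.004,0.01,-0.001],"jaw":0},{"angular":[0,0,0],"travel":[-0.005,0.025,-0.002],"jaw":0},{"angular":[0,0,0],"travel":[-0.005,0.04,-0.002],"jaw":0},{"angular":[0,0,0],"travel":[-0.005,0.055,-0.002],"jaw":0},{"angular":[0,0,0],"travel":[-0.005,0.06,-0.002],"jaw":0}]'

```text
time_s: 5.45
ee_pos: [0.6931, -0.1041, 0.132]
ee_rot: [-0.029, 0.707, -0.706, 0.028]
ft_force: [-0.7, -1.4, -1.2]
width: 0.0341
```

Request:
carry_out --commands '[{"angular":[0,0,0],"travel":[0,0.001,0],"jaw":0},{"angular":[0,0,0],"travel":[0,0.002,0],"jaw":0},{"angular":[0,0,0],"travel":[0,0.002,0],"jaw":0},{"angular":[0,0,0],"travel":[0,0.003,0],"jaw":0},{"angular":[0,0,0],"travel":[0,0.003,0],"jaw":0}]'

```text
time_s: 6.08
ee_pos: [0.6937, -0.1044, 0.1305]
ee_rot: [-0.028, 0.707, -0.707, 0.028]
ft_force: [0.2, -1.7, -1.6]
width: 0.0341
```

```bash
python3 -c "
from h import *
plan(.692,-.104,.13,4.6)
d=crop('top','pics/t3.png',145,100,330,225,4.3)
"
```

```text
t 6.075 pos [ 0.6937 -0.1044  0.1305] w 0.03406065659304548 F [ 0.1586 -1.7413 -1.5772]
travel [ 0.0016  0.0005 -0.0005] angular [ 0.     -0.0009 -0.0004]
```

View pics/t3.png

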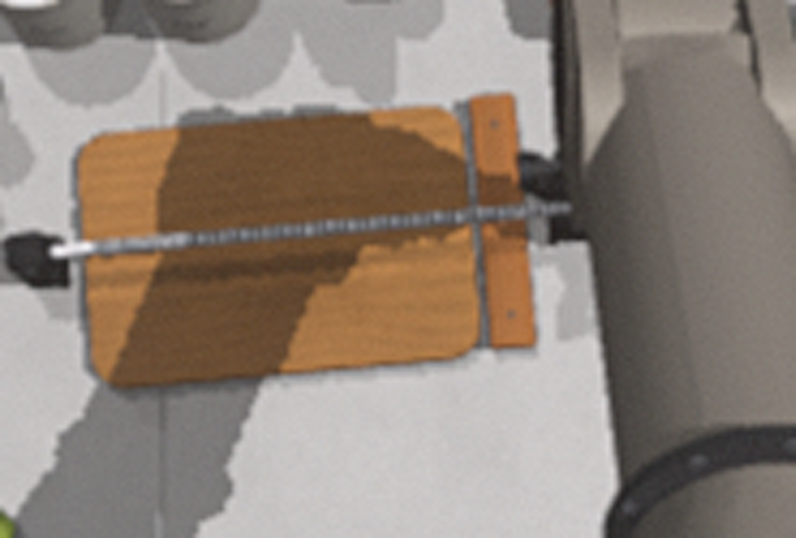

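```bash
python3 -c "
from h import *
d=optics.get_image('top')
P=lambda x,y,z: ray(d,145+(x+.5)/4.3-.5,100+(y+.5)/4.3-.5,z)[:2]
A,B=P(110,247,.073),P(470,215,.073);v=B-A
print('yaw',np.degrees(np.arctan2(v[0],-v[1])),'x at y=.285,.136,-.055',[ (A+v*(y-A[1])/v[1])[0] for y in(.285,.136,-.055)])
print('pad bottom edge',P(70,275,0),P(70,275,.08),'jaw outer',P(5,250,.08),'board left',P(85,262,.022))
"
```

```text
yaw 4.906866988915052 x at y=.285,.136,-.055 [np.float64(0.6582263655752533), np.float64(0.6710181609181829), np.float64(0.6874156972302605)]
pad bottom edge [0.6517 0.2998] [0.6389 0.2827] jaw outer [0.6577 0.3303] board left [0.6582 0.2837]
```

The clamp stands square over the middle: bar x = 0.671 at the board centre, yaw 4.9°, fixed pad about 10 mm off the board. First let-out, then squeeze.

Request:
carry_out --commands '[{"angular":[0,0,0],"travel":[0,0,-0.001],"jaw":60},{"angular":[0,0,0],"travel":[0,0.001,-0.006],"jaw":100},{"angular":[0,0,0],"travel":[0,0.002,-0.011],"jaw":100},{"angular":[0,0,0],"travel":[0,0.003,-0.011],"jaw":100},{"angular":[0,0,0],"travel":[0,0.003,-0.011],"jaw":100}]'

```text
time_s: 6.8
ee_pos: [0.6927, -0.0934, 0.1273]
ee_rot: [0.028, -0.706, 0.707, -0.028]
ft_force: [-0.2, -0.6, -0.9]
width: 0.0858
```

Request:
carry_out --commands '[{"angular":[0,0,0],"travel":[0,0,0],"jaw":75},{"angular":[0,0,0],"travel":[0,-0.001,0],"jaw":60},{"angular":[0,0,0],"travel":[0,-0.003,0],"jaw":48},{"angular":[0,0,0],"travel":[0,-0.005,0],"jaw":39},{"angular":[0,0,0],"travel":[0,-0.005,0],"jaw":39}]'

```text
time_s: 7.42
ee_pos: [0.6926, -0.0931, 0.1323]
ee_rot: [-0.028, 0.707, -0.706, 0.028]
ft_force: [-1.0, -0.4, 3.9]
width: 0.0345
```

Request:
carry_out --commands '[{"angular":[0,0,0],"travel":[0,0,0],"jaw":43},{"angular":[0,0,0],"travel":[0,0,0],"jaw":43},{"angular":[0,0,0],"travel":[0,0,0],"jaw":43},{"angular":[0,0,0],"travel":[0,0,0],"jaw":43},{"angular":[0,0,0],"travel":[0,0,0],"jaw":43}]'

```text
time_s: 8.05
ee_pos: [0.6925, -0.0933, 0.132]
ee_rot: [-0.028, 0.707, -0.707, 0.028]
ft_force: [-0.3, 1.1, -5.0]
width: 0.0361
```

Request:
carry_out --commands '[{"angular":[0,0,0],"travel":[0,0,0],"jaw":36},{"angular":[0,0,0],"travel":[0,0,0],"jaw":36},{"angular":[0,0,0],"travel":[0,0,0],"jaw":36},{"angular":[0,0,0],"travel":[0,0,0],"jaw":36},{"angular":[0,0,0],"travel":[0,0,0],"jaw":36}]'

```text
time_s: 8.68
ee_pos: [0.6927, -0.0933, 0.1324]
ee_rot: [-0.028, 0.707, -0.707, 0.028]
ft_force: [-0.0, -0.7, -0.5]
width: 0.0345
```

Request:
carry_out --commands '[{"angular":[0,0,0],"travel":[0,0,0],"jaw":30},{"angular":[0,0,0],"travel":[0,0,0],"jaw":30},{"angular":[0,0,0],"travel":[0,0,0],"jaw":30},{"angular":[0,0,0],"travel":[0,0,0],"jaw":30},{"angular":[0,0,0],"travel":[0,0,0],"jaw":30}]'

```text
time_s: 9.3
ee_pos: [0.6927, -0.0933, 0.1324]
ee_rot: [-0.028, 0.707, -0.707, 0.028]
ft_force: [0.5, -1.1, -0.3]
width: 0.0341
```

```bash
cat >> h.py <<'E'
def width(n=8):
    w=[]
    for _ in range(n): optics.get_image("wrist"); w.append(r.state()["width"]*1e3)
    print("t %.2f width mm %.3f +- %.3f"%(r.state()["time_s"],np.mean(w),np.std(w)),np.round(w,2))
E
python3 -c "
from h import *
width()"
```

```text
t 9.70 width mm 34.242 +- 0.246 [34.5  34.44 34.4  34.08 34.41 33.72 34.09 34.3 ]
```

Request:
carry_out --commands '[{"angular":[0,0,0],"travel":[0,0,-0.001],"jaw":60},{"angular":[0,0,0],"travel":[0,0.002,-0.006],"jaw":100},{"angular":[0,0,0],"travel":[0,0.004,-0.01],"jaw":100},{"angular":[0,0,0],"travel":[0,0.005,-0.01],"jaw":100},{"angular":[0,0,0],"travel":[0,0.005,-0.01],"jaw":100}]'

```text
time_s: 10.32
ee_pos: [0.6918, -0.0835, 0.1273]
ee_rot: [0.028, -0.706, 0.707, -0.028]
ft_force: [0.6, -0.5, 0.0]
width: 0.0854
```

Request:
carry_out --commands '[{"angular":[0,0,0],"travel":[0,0,0],"jaw":85},{"angular":[0,0,0],"travel":[0,0,0],"jaw":85},{"angular":[0,0,0],"travel":[0,0,0],"jaw":85},{"angular":[0,0,0],"travel":[0,0,0],"jaw":85},{"angular":[0,0,0],"travel":[0,0,0],"jaw":85}]'

```text
time_s: 10.95
ee_pos: [0.6919, -0.0835, 0.1274]
ee_rot: [0.028, -0.707, 0.707, -0.028]
ft_force: [-0.3, -1.8, 1.4]
width: 0.0729
```

```bash
python3 -c "
from h import *
width(6)
d=optics.get_image('wrist'); cv2.imwrite('pics/w3.png',cv2.resize(d['frame'][:,:,::-1],(800,600),interpolation=cv2.INTER_CUBIC))"
```

```text
t 11.25 width mm 72.603 +- 0.210 [72.66 72.51 72.34 72.62 72.48 73.01]
```

Request:
carry_out --commands '[{"angular":[0,0,0],"travel":[0,0,0],"jaw":70},{"angular":[0,0,0],"travel":[0,-0.001,0],"jaw":60},{"angular":[0,0,0],"travel":[0,-0.002,0],"jaw":55},{"angular":[0,0,0],"travel":[0,-0.003,0],"jaw":55},{"angular":[0,0,0],"travel":[0,-0.003,0],"jaw":55}]'

```text
time_s: 11.92
ee_pos: [0.6914, -0.0829, 0.1298]
ee_rot: [-0.029, 0.707, -0.706, 0.028]
ft_force: [-0.8, 0.9, -3.7]
width: 0.047
```

```bash
python3 -c "
from h import *
width(6)"
```

```text
t 12.22 width mm 46.801 +- 0.182 [46.54 46.75 46.66 46.85 46.9  47.11]
```

View pics/w3.png

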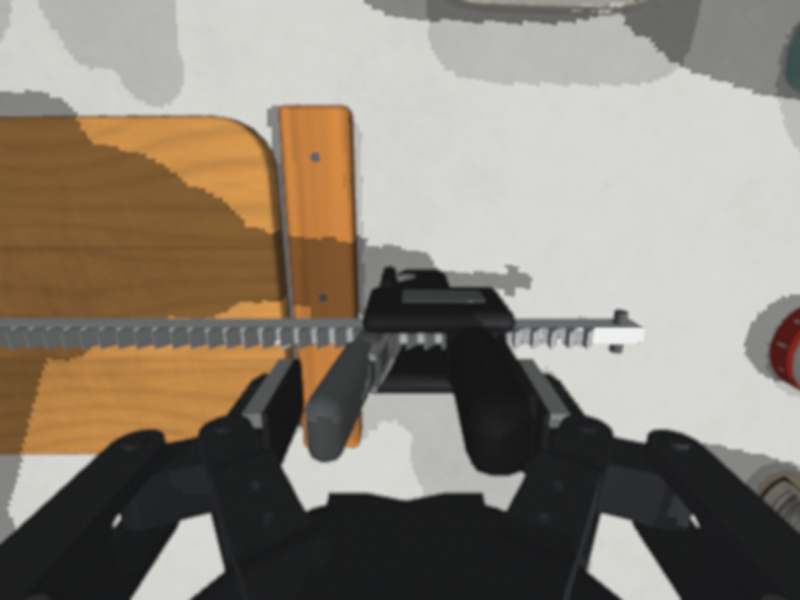

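The wrist view shows the trigger fully let out at (335,400), both fingers clear, and the jaw face at about x=385 closing on the end piece edge at x≈355. The gripper servo looks stiff, so I'll measure its width against command at the trigger stop before tightening.

Request:
carry_out --commands '[{"angular":[0,0,0],"travel":[0,0,0],"jaw":50},{"angular":[0,0,0],"travel":[0,-0.001,0],"jaw":46},{"angular":[0,0,0],"travel":[0,-0.002,0],"jaw":42},{"angular":[0,0,0],"travel":[0,-0.002,0],"jaw":42},{"angular":[0,0,0],"travel":[0,-0.002,0],"jaw":42}]'

```text
time_s: 12.85
ee_pos: [0.6918, -0.0832, 0.1322]
ee_rot: [-0.028, 0.707, -0.706, 0.028]
ft_force: [0.3, -0.6, -5.0]
width: 0.0364
```

```bash
python3 -c "
from h import *
width(8)"
```

```text
t 13.25 width mm 36.452 +- 0.070 [36.35 36.39 36.41 36.49 36.43 36.51 36.58 36.45]
```

Request:
carry_out --commands '[{"angular":[0,0,0],"travel":[0,0,0],"jaw":40.5},{"angular":[0,0,0],"travel":[0,0,0],"jaw":40.5},{"angular":[0,0,0],"travel":[0,0,0],"jaw":40.5},{"angular":[0,0,0],"travel":[0,0,0],"jaw":40.5},{"angular":[0,0,0],"travel":[0,0,0],"jaw":40.5}]'

```text
time_s: 13.88
ee_pos: [0.6919, -0.0833, 0.1323]
ee_rot: [-0.028, 0.707, -0.706, 0.028]
ft_force: [0.1, 0.0, -2.9]
width: 0.0357
```

```bash
python3 -c "
from h import *
width(8)"
```

```text
t 14.28 width mm 35.380 +- 0.136 [35.65 35.44 35.33 35.3  35.4  35.14 35.44 35.34]
```

Request:
carry_out --commands '[{"angular":[0,0,0],"travel":[0,0,0],"jaw":39},{"angular":[0,0,0],"travel":[0,0,0],"jaw":39},{"angular":[0,0,0],"travel":[0,0,0],"jaw":39},{"angular":[0,0,0],"travel":[0,0,0],"jaw":39},{"angular":[0,0,0],"travel":[0,0,0],"jaw":39}]'

```text
time_s: 14.9
ee_pos: [0.6919, -0.0833, 0.1324]
ee_rot: [-0.028, 0.707, -0.707, 0.028]
ft_force: [-0.3, -0.9, -2.2]
width: 0.0343
```

```bash
python3 -c "
from h import *
width(8)"
```

```text
t 15.30 width mm 34.403 +- 0.167 [34.27 34.36 34.27 34.26 34.24 34.57 34.72 34.53]
```

Request:
carry_out --commands '[{"angular":[0,0,0],"travel":[0,0,0],"jaw":36},{"angular":[0,0,0],"travel":[0,0,0],"jaw":36},{"angular":[0,0,0],"travel":[0,0,0],"jaw":36},{"angular":[0,0,0],"travel":[0,0,0],"jaw":36},{"angular":[0,0,0],"travel":[0,0,0],"jaw":36}]'

```text
time_s: 15.92
ee_pos: [0.6919, -0.0834, 0.1323]
ee_rot: [-0.028, 0.707, -0.707, 0.028]
ft_force: [0.4, -0.5, -1.9]
width: 0.0344
```

```bash
python3 -c "
from h import *
width(8)"
```

```text
t 16.32 width mm 34.458 +- 0.206 [34.59 34.58 34.27 34.45 34.72 34.02 34.55 34.46]
```

Request:
carry_out --commands '[{"angular":[0,0,0],"travel":[0,0,-0.001],"jaw":60},{"angular":[0,0,0],"travel":[0,0,-0.006],"jaw":100},{"angular":[0,0,0],"travel":[0,0,-0.01],"jaw":100},{"angular":[0,0,0],"travel":[0,-0.025,-0.01],"jaw":100},{"angular":[0,0,0],"travel":[0,-0.065,-0.01],"jaw":100}]'

```text
time_s: 16.95
ee_pos: [0.6904, -0.0729, 0.1969]
ee_rot: [-0.029, 0.707, -0.706, 0.028]
ft_force: [0.2, 0.1, 0.4]
width: 0.0857
```

Request:
carry_out --commands '[{"angular":[0,0,0],"travel":[0,0,0],"jaw":70},{"angular":[0,0,0],"travel":[0,0,0],"jaw":55},{"angular":[0,0,0],"travel":[0,0,0],"jaw":55},{"angular":[0,0,0],"travel":[0,0,0],"jaw":55},{"angular":[0,0,0],"travel":[0,0,0],"jaw":55}]'

```text
time_s: 17.58
ee_pos: [0.6909, -0.0734, 0.1969]
ee_rot: [-0.028, 0.707, -0.707, 0.028]
ft_force: [0.0, 1.0, -0.2]
width: 0.0469
```

```bash
python3 -c "
from h import *
width(8)"
```

```text
t 17.98 width mm 47.047 +- 0.201 [47.13 47.14 46.78 46.82 46.96 47.44 46.94 47.16]
```

Request:
carry_out --commands '[{"angular":[0,0,0],"travel":[0,0,0],"jaw":46},{"angular":[0,0,0],"travel":[0,0,0],"jaw":42},{"angular":[0,0,0],"travel":[0,0,0],"jaw":42},{"angular":[0,0,0],"travel":[0,0,0],"jaw":42},{"angular":[0,0,0],"travel":[0,0,0],"jaw":42}]'

```text
time_s: 18.6
ee_pos: [0.6911, -0.0733, 0.1973]
ee_rot: [-0.028, 0.707, -0.707, 0.028]
ft_force: [0.1, 0.2, -0.3]
width: 0.0357
```

```bash
python3 -c "
from h import *
width(8)"
```

```text
t 19.00 width mm 35.887 +- 0.162 [35.92 35.86 35.73 35.69 36.02 36.08 36.1  35.68]
```

Request:
carry_out --commands '[{"angular":[0,0,0],"travel":[0,0,0],"jaw":100},{"angular":[0,0,0],"travel":[0,0,0],"jaw":100},{"angular":[0,0,0],"travel":[0,0.02,0],"jaw":100},{"angular":[0,0,0],"travel":[0,0.05,0],"jaw":100},{"angular":[0,0,0],"travel":[0,0.069,0],"jaw":100}]'

```text
time_s: 19.62
ee_pos: [0.6902, -0.0733, 0.1259]
ee_rot: [-0.029, 0.707, -0.706, 0.027]
ft_force: [-0.1, 0.6, -0.1]
width: 0.0853
```

Request:
carry_out --commands '[{"angular":[0,0,0],"travel":[0,0,0],"jaw":75},{"angular":[0,0,0],"travel":[0,-0.001,0],"jaw":60},{"angular":[0,0,0],"travel":[0,-0.003,0],"jaw":48},{"angular":[0,0,0],"travel":[0,-0.005,0],"jaw":39},{"angular":[0,0,0],"travel":[0,-0.005,0],"jaw":38}]'

```text
time_s: 20.25
ee_pos: [0.6914, -0.0738, 0.1342]
ee_rot: [0.028, -0.707, 0.707, -0.028]
ft_force: [-0.0, -5.7, 2.4]
width: 0.0341
```

Request:
carry_out --commands '[{"angular":[0,0,0],"travel":[0,0,-0.001],"jaw":60},{"angular":[0,0,0],"travel":[0,0.002,-0.006],"jaw":100},{"angular":[0,0,0],"travel":[0,0.004,-0.009],"jaw":100},{"angular":[0,0,0],"travel":[0,0.005,-0.009],"jaw":100},{"angular":[0,0,0],"travel":[0,0.005,-0.009],"jaw":100}]'

```text
time_s: 20.88
ee_pos: [0.6904, -0.0645, 0.1282]
ee_rot: [0.028, -0.707, 0.707, -0.028]
ft_force: [0.7, -0.4, -0.4]
width: 0.085
```

```bash
python3 -c "
from h import *
print(r.state()['time_s'])
d=optics.get_image('wrist'); cv2.imwrite('pics/w4.png',cv2.resize(d['frame'][:,:,::-1],(800,600),interpolation=cv2.INTER_CUBIC))
crop('top','pics/t4.png',145,100,330,225,4.3)"
```

```text
20.875
```

View pics/w4.png

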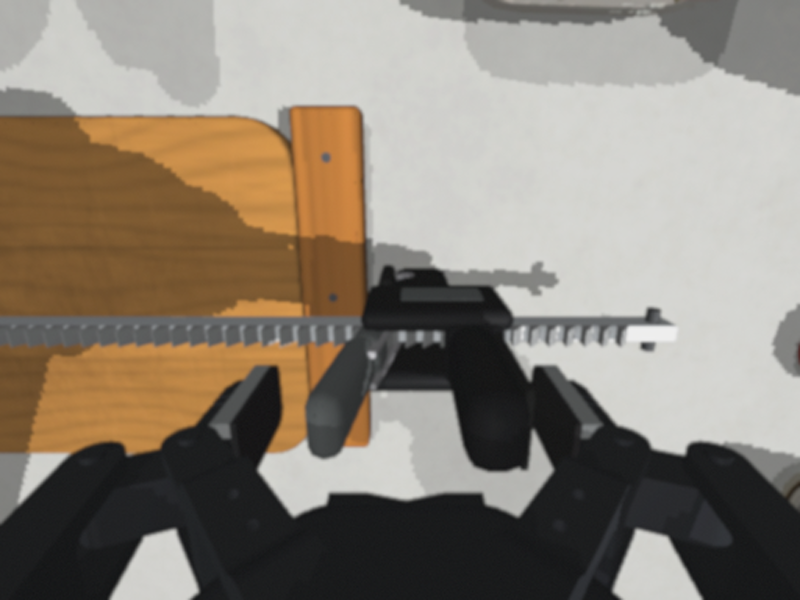

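View pics/t4.png

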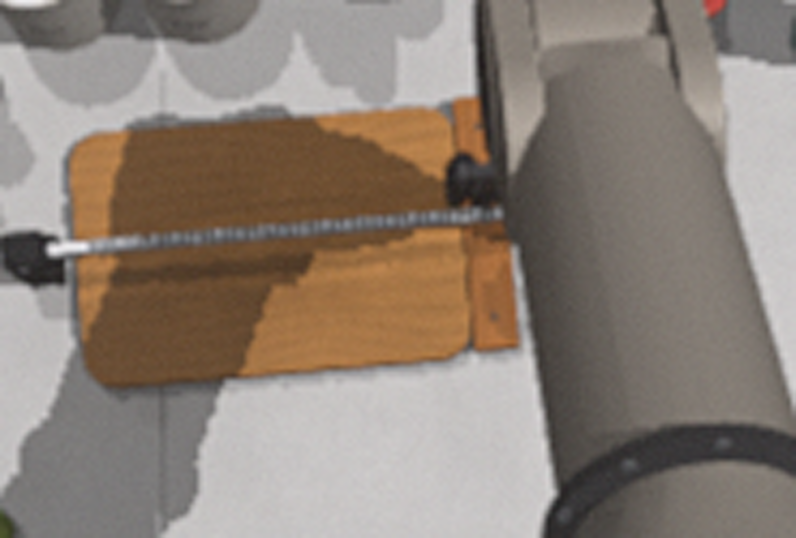

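The wrist view shows the end piece already closed against the board (seam at x≈295), the jaw's front at (385,275) and the trigger let out at (325,430). The top view shows the board moved about 3 mm left, with the fixed jaw edge at x≈70 beside the board edge at x≈75. I'll keep pumping, carefully now.

Request:
carry_out --commands '[{"angular":[0,0,0],"travel":[0,0,0.003],"jaw":75},{"angular":[0,0,0],"travel":[0,-0.001,0.006],"jaw":63},{"angular":[0,0,0],"travel":[0,-0.003,0.006],"jaw":55},{"angular":[0,0,0],"travel":[0,-0.004,0.006],"jaw":50},{"angular":[0,0,0],"travel":[0,-0.004,0.006],"jaw":48}]'

```text
time_s: 21.6
ee_pos: [0.6909, -0.0707, 0.1326]
ee_rot: [0.028, -0.706, 0.707, -0.028]
ft_force: [-0.9, -2.8, 4.5]
width: 0.0412
```

Request:
carry_out --commands '[{"angular":[0,0,0],"travel":[0,0,0],"jaw":46},{"angular":[0,0,0],"travel":[0,0,0],"jaw":45},{"angular":[0,0,0],"travel":[0,0,0],"jaw":44},{"angular":[0,0,0],"travel":[0,0,0],"jaw":44},{"angular":[0,0,0],"travel":[0,0,0],"jaw":44}]'

```text
time_s: 22.22
ee_pos: [0.6912, -0.0714, 0.133]
ee_rot: [0.028, -0.706, 0.707, -0.028]
ft_force: [-0.4, -5.9, 7.9]
width: 0.0384
```

```bash
python3 -c "
from h import *
width(4)"
```

```text
t 22.43 width mm 37.721 +- 0.150 [37.65 37.51 37.85 37.87]
```

Request:
carry_out --commands '[{"angular":[0,0,0],"travel":[0,0,0],"jaw":42},{"angular":[0,0,0],"travel":[0,0,0],"jaw":41},{"angular":[0,0,0],"travel":[0,0,0],"jaw":40},{"angular":[0,0,0],"travel":[0,0,0],"jaw":39},{"angular":[0,0,0],"travel":[0,0,0],"jaw":38.5}]'

```text
time_s: 23.05
ee_pos: [0.6914, -0.0717, 0.1334]
ee_rot: [0.027, -0.706, 0.707, -0.028]
ft_force: [-1.5, -8.6, 12.3]
width: 0.0345
```

```bash
python3 -c "
from h import *
width(4)"
```

```text
t 23.25 width mm 34.162 +- 0.076 [34.16 34.12 34.08 34.28]
```

Request:
carry_out --commands '[{"angular":[0,0,0],"travel":[0,0,-0.001],"jaw":60},{"angular":[0,0,0],"travel":[0,0.002,-0.006],"jaw":100},{"angular":[0,0,0],"travel":[0,0.004,-0.008],"jaw":100},{"angular":[0,0,0],"travel":[0,0.004,-0.008],"jaw":100},{"angular":[0,0,0],"travel":[0,0.004,-0.008],"jaw":100}]'

```text
time_s: 23.88
ee_pos: [0.6902, -0.0625, 0.1283]
ee_rot: [0.028, -0.707, 0.707, -0.028]
ft_force: [-0.1, -0.6, 0.8]
width: 0.0854
```

Request:
carry_out --commands '[{"angular":[0,0,0],"travel":[0,0,0],"jaw":80},{"angular":[0,0,0],"travel":[0,0,0.002],"jaw":72},{"angular":[0,0,0],"travel":[0,-0.001,0.002],"jaw":68},{"angular":[0,0,0],"travel":[0,-0.002,0.002],"jaw":65},{"angular":[0,0,0],"travel":[0,-0.002,0.002],"jaw":64}]'

```text
time_s: 24.5
ee_pos: [0.6903, -0.0645, 0.1303]
ee_rot: [0.028, -0.707, 0.707, -0.028]
ft_force: [-1.3, -1.9, 1.5]
width: 0.0548
```

```bash
python3 -c "
from h import *
width(4); print('free',.8545*64)"
```

```text
t 24.70 width mm 54.837 +- 0.212 [55.14 54.63 54.65 54.93]
free 54.688
```

Request:
carry_out --commands '[{"angular":[0,0,0],"travel":[0,0,0],"jaw":63},{"angular":[0,0,0],"travel":[0,0,0],"jaw":62},{"angular":[0,0,0],"travel":[0,0,0],"jaw":61},{"angular":[0,0,0],"travel":[0,0,0],"jaw":61},{"angular":[0,0,0],"travel":[0,0,0],"jaw":61}]'

```text
time_s: 25.32
ee_pos: [0.6907, -0.0645, 0.1308]
ee_rot: [0.028, -0.706, 0.707, -0.028]
ft_force: [-0.5, -1.7, 5.6]
width: 0.0525
```

```bash
python3 -c "
from h import *
width(4); print('free',.8545*61)"
```

```text
t 25.52 width mm 52.180 +- 0.196 [52.47 52.16 52.17 51.92]
free 52.124500000000005
```

Not tight yet, so I'll keep stepping.

Request:
carry_out --commands '[{"angular":[0,0,0],"travel":[0,0,0],"jaw":60},{"angular":[0,0,0],"travel":[0,0,0],"jaw":59},{"angular":[0,0,0],"travel":[0,0,0],"jaw":58},{"angular":[0,0,0],"travel":[0,0,0],"jaw":58},{"angular":[0,0,0],"travel":[0,0,0],"jaw":58}]'

```text
time_s: 26.15
ee_pos: [0.691, -0.0646, 0.1312]
ee_rot: [0.028, -0.706, 0.707, -0.029]
ft_force: [-0.5, -2.4, 8.9]
width: 0.0493
```

```bash
python3 -c "
from h import *
width(4); print('free',.8545*58)"
```

```text
t 26.35 width mm 49.763 +- 0.082 [49.84 49.68 49.68 49.85]
free 49.561
```

Request:
carry_out --commands '[{"angular":[0,0,0],"travel":[0,0,0],"jaw":57},{"angular":[0,0,0],"travel":[0,0,0],"jaw":56.5},{"angular":[0,0,0],"travel":[0,0,0],"jaw":56},{"angular":[0,0,0],"travel":[0,0,0],"jaw":56},{"angular":[0,0,0],"travel":[0,0,0],"jaw":56}]'

```text
time_s: 26.98
ee_pos: [0.6911, -0.0651, 0.1314]
ee_rot: [0.027, -0.706, 0.707, -0.029]
ft_force: [-0.7, -4.9, 11.8]
width: 0.0477
```

```bash
python3 -c "
from h import *
width(4); print('free',.8545*56)"
```

```text
t 27.18 width mm 48.048 +- 0.150 [48.   48.07 48.27 47.85]
free 47.852000000000004
```

Request:
carry_out --commands '[{"angular":[0,0,0],"travel":[0,-0.001,0],"jaw":55},{"angular":[0,0,0],"travel":[0,-0.001,0],"jaw":54},{"angular":[0,0,0],"travel":[0,-0.001,0],"jaw":53.5},{"angular":[0,0,0],"travel":[0,-0.001,0],"jaw":53.5},{"angular":[0,0,0],"travel":[0,-0.001,0],"jaw":53.5}]'

```text
time_s: 27.8
ee_pos: [0.6908, -0.0653, 0.1318]
ee_rot: [0.028, -0.706, 0.707, -0.028]
ft_force: [-0.5, -5.5, 6.1]
width: 0.0463
```

```bash
python3 -c "
from h import *
width(4); print('free',.8545*53.5)"
```

```text
t 28.00 width mm 45.938 +- 0.173 [45.75 46.1  46.12 45.78]
free 45.71575
```

Request:
carry_out --commands '[{"angular":[0,0,0],"travel":[0,-0.001,0],"jaw":53},{"angular":[0,0,0],"travel":[0,-0.001,0],"jaw":52},{"angular":[0,0,0],"travel":[0,-0.001,0],"jaw":51.5},{"angular":[0,0,0],"travel":[0,-0.001,0],"jaw":51.5},{"angular":[0,0,0],"travel":[0,-0.001,0],"jaw":51.5}]'

```text
time_s: 28.62
ee_pos: [0.6903, -0.065, 0.1322]
ee_rot: [0.028, -0.706, 0.707, -0.028]
ft_force: [-0.5, -5.5, 0.1]
width: 0.0442
```

```bash
python3 -c "
from h import *
width(4); print('free',.8545*51.5)"
```

```text
t 28.82 width mm 44.247 +- 0.178 [44.33 43.99 44.47 44.2 ]
free 44.006750000000004
```

Request:
carry_out --commands '[{"angular":[0,0,0],"travel":[0,0,0],"jaw":51},{"angular":[0,0,0],"travel":[0,0,0],"jaw":50.5},{"angular":[0,0,0],"travel":[0,0,0],"jaw":50},{"angular":[0,0,0],"travel":[0,0,0],"jaw":50},{"angular":[0,0,0],"travel":[0,0,0],"jaw":50}]'

```text
time_s: 29.45
ee_pos: [0.6904, -0.0652, 0.1324]
ee_rot: [0.028, -0.706, 0.707, -0.028]
ft_force: [-0.0, -5.5, 2.3]
width: 0.0428
```

```bash
python3 -c "
from h import *
width(6); print('free',.8545*50)"
```

```text
t 29.75 width mm 43.005 +- 0.138 [42.94 42.87 42.93 42.91 43.26 43.12]
free 42.725
```

Request:
carry_out --commands '[{"angular":[0,0,0],"travel":[0,0,0],"jaw":49.5},{"angular":[0,0,0],"travel":[0,0,0],"jaw":49},{"angular":[0,0,0],"travel":[0,0,0],"jaw":48.5},{"angular":[0,0,0],"travel":[0,0,0],"jaw":48.5},{"angular":[0,0,0],"travel":[0,0,0],"jaw":48.5}]'

```text
time_s: 30.38
ee_pos: [0.6905, -0.0652, 0.1325]
ee_rot: [0.028, -0.706, 0.707, -0.028]
ft_force: [0.0, -6.8, 4.5]
width: 0.0418
```

```bash
python3 -c "
from h import *
width(6); print('free',.8545*48.5)"
```

```text
t 30.68 width mm 41.699 +- 0.118 [41.79 41.72 41.7  41.45 41.81 41.72]
free 41.44325
```

Request:
carry_out --commands '[{"angular":[0,0,0],"travel":[0,0,0],"jaw":48},{"angular":[0,0,0],"travel":[0,0,0],"jaw":47.5},{"angular":[0,0,0],"travel":[0,0,0],"jaw":47},{"angular":[0,0,0],"travel":[0,0,0],"jaw":47},{"angular":[0,0,0],"travel":[0,0,0],"jaw":47}]'

```text
time_s: 31.3
ee_pos: [0.6905, -0.0654, 0.1327]
ee_rot: [0.028, -0.706, 0.707, -0.028]
ft_force: [-0.2, -7.1, 5.4]
width: 0.0405
```

```bash
python3 -c "
from h import *
width(4); print('free',.8545*47)"
```

```text
t 31.50 width mm 40.593 +- 0.121 [40.58 40.72 40.4  40.67]
free 40.161500000000004
```

Request:
carry_out --commands '[{"angular":[0,0,0],"travel":[0,0,0],"jaw":46.5},{"angular":[0,0,0],"travel":[0,0,0],"jaw":46},{"angular":[0,0,0],"travel":[0,0,0],"jaw":45.5},{"angular":[0,0,0],"travel":[0,0,0],"jaw":45.5},{"angular":[0,0,0],"travel":[0,0,0],"jaw":45.5}]'

```text
time_s: 32.12
ee_pos: [0.6907, -0.0654, 0.1329]
ee_rot: [0.028, -0.706, 0.707, -0.028]
ft_force: [-0.7, -7.0, 6.1]
width: 0.0392
```

```bash
python3 -c "
from h import *
width(4); print('free',.8545*45.5)"
```

```text
t 32.33 width mm 39.105 +- 0.128 [39.31 39.12 39.   38.99]
free 38.87975
```

Request:
carry_out --commands '[{"angular":[0,0,0],"travel":[0,0,0],"jaw":45},{"angular":[0,0,0],"travel":[0,0,0],"jaw":44},{"angular":[0,0,0],"travel":[0,0,0],"jaw":43.5},{"angular":[0,0,0],"travel":[0,0,0],"jaw":43.5},{"angular":[0,0,0],"travel":[0,0,0],"jaw":43.5}]'

```text
time_s: 32.95
ee_pos: [0.6908, -0.0656, 0.133]
ee_rot: [0.027, -0.706, 0.707, -0.028]
ft_force: [-0.2, -8.1, 8.4]
width: 0.0377
```

```bash
python3 -c "
from h import *
width(4); print('free',.8545*43.5)"
```

```text
t 33.15 width mm 37.584 +- 0.255 [37.38 38.01 37.4  37.55]
free 37.17075
```

Request:
carry_out --commands '[{"angular":[0,0,0],"travel":[0,0,0],"jaw":43},{"angular":[0,0,0],"travel":[0,0,0],"jaw":42},{"angular":[0,0,0],"travel":[0,0,0],"jaw":41.5},{"angular":[0,0,0],"travel":[0,0,0],"jaw":41.5},{"angular":[0,0,0],"travel":[0,0,0],"jaw":41.5}]'

```text
time_s: 33.78
ee_pos: [0.6908, -0.0659, 0.1332]
ee_rot: [0.027, -0.706, 0.707, -0.028]
ft_force: [-0.8, -10.0, 9.8]
width: 0.036
```

```bash
python3 -c "
from h import *
width(4); print('free',.8545*41.5)"
```

```text
t 33.98 width mm 36.131 +- 0.154 [36.12 36.25 36.27 35.88]
free 35.46175
```

Request:
carry_out --commands '[{"angular":[0,0,0],"travel":[0,-0.001,0],"jaw":40.5},{"angular":[0,0,0],"travel":[0,-0.001,0],"jaw":39.5},{"angular":[0,0,0],"travel":[0,-0.001,0],"jaw":39},{"angular":[0,0,0],"travel":[0,-0.001,0],"jaw":38.5},{"angular":[0,0,0],"travel":[0,-0.001,0],"jaw":38.5}]'

```text
time_s: 34.6
ee_pos: [0.6904, -0.0651, 0.1335]
ee_rot: [0.028, -0.707, 0.707, -0.028]
ft_force: [-0.2, -7.4, 3.6]
width: 0.0349
```

Request:
carry_out --commands '[{"angular":[0,0,0],"travel":[0,0,-0.001],"jaw":60},{"angular":[0,0,0],"travel":[0,0.002,-0.006],"jaw":100},{"angular":[0,0,0],"travel":[0,0.005,-0.01],"jaw":100},{"angular":[0,0,0],"travel":[0,0.005,-0.01],"jaw":100},{"angular":[0,0,0],"travel":[0,0.005,-0.01],"jaw":100}]'

```text
time_s: 35.22
ee_pos: [0.6896, -0.0546, 0.1284]
ee_rot: [0.028, -0.706, 0.707, -0.028]
ft_force: [0.2, -0.1, -0.1]
width: 0.0854
```

Request:
carry_out --commands '[{"angular":[0,0,0],"travel":[0,0,0],"jaw":80},{"angular":[0,0,0],"travel":[0,0,0],"jaw":74},{"angular":[0,0,0],"travel":[0,0,0],"jaw":72},{"angular":[0,0,0],"travel":[0,0,0],"jaw":72},{"angular":[0,0,0],"travel":[0,0,0],"jaw":72}]'

```text
time_s: 35.85
ee_pos: [0.6899, -0.055, 0.1288]
ee_rot: [0.028, -0.706, 0.707, -0.028]
ft_force: [0.1, -1.8, 5.6]
width: 0.0616
```

```bash
python3 -c "
from h import *
width(4); print('free',.8545*72)"
```

```text
t 36.05 width mm 61.615 +- 0.289 [62.07 61.4  61.65 61.34]
free 61.524
```

Request:
carry_out --commands '[{"angular":[0,0,0],"travel":[0,0,0],"jaw":71},{"angular":[0,0,0],"travel":[0,-0.001,0],"jaw":70},{"angular":[0,0,0],"travel":[0,-0.001,0],"jaw":70},{"angular":[0,0,0],"travel":[0,-0.001,0],"jaw":70},{"angular":[0,0,0],"travel":[0,-0.001,0],"jaw":70}]'

```text
time_s: 36.67
ee_pos: [0.6895, -0.0545, 0.1293]
ee_rot: [0.028, -0.707, 0.707, -0.028]
ft_force: [0.1, -2.1, 1.9]
width: 0.0598
```

```bash
python3 -c "
from h import *
width(4); print('free',.8545*70)"
```

```text
t 36.88 width mm 59.956 +- 0.089 [60.11 59.9  59.92 59.89]
free 59.815000000000005
```

Request:
carry_out --commands '[{"angular":[0,0,0],"travel":[0,0,0],"jaw":69},{"angular":[0,0,0],"travel":[0,0,0],"jaw":68},{"angular":[0,0,0],"travel":[0,0,0],"jaw":68},{"angular":[0,0,0],"travel":[0,0,0],"jaw":68},{"angular":[0,0,0],"travel":[0,0,0],"jaw":68}]'

```text
time_s: 37.5
ee_pos: [0.6897, -0.0548, 0.1297]
ee_rot: [0.028, -0.706, 0.707, -0.028]
ft_force: [0.2, -3.5, 5.2]
width: 0.058
```

```bash
python3 -c "
from h import *
width(4); print('free',.8545*68)"
```

```text
t 37.70 width mm 58.339 +- 0.122 [58.35 58.41 58.14 58.46]
free 58.106
```

Request:
carry_out --commands '[{"angular":[0,0,0],"travel":[0,0,0],"jaw":67},{"angular":[0,0,0],"travel":[0,0,0],"jaw":66},{"angular":[0,0,0],"travel":[0,0,0],"jaw":66},{"angular":[0,0,0],"travel":[0,0,0],"jaw":66},{"angular":[0,0,0],"travel":[0,0,0],"jaw":66}]'

```text
time_s: 38.33
ee_pos: [0.69, -0.0554, 0.13]
ee_rot: [0.028, -0.706, 0.707, -0.028]
ft_force: [-0.8, -6.0, 7.7]
width: 0.0567
```

```bash
python3 -c "
from h import *
width(4); print('free',.8545*66)"
```

```text
t 38.52 width mm 56.543 +- 0.058 [56.59 56.51 56.61 56.47]
free 56.397000000000006
```

Request:
carry_out --commands '[{"angular":[0,0,0],"travel":[0,0,0],"jaw":65},{"angular":[0,0,0],"travel":[0,-0.001,0],"jaw":64.5},{"angular":[0,0,0],"travel":[0,-0.001,0],"jaw":64.5},{"angular":[0,0,0],"travel":[0,-0.001,0],"jaw":64.5},{"angular":[0,0,0],"travel":[0,-0.001,0],"jaw":64.5}]'

```text
time_s: 39.15
ee_pos: [0.6896, -0.0553, 0.1303]
ee_rot: [0.028, -0.706, 0.707, -0.028]
ft_force: [-0.4, -5.8, 1.7]
width: 0.0553
```

```bash
python3 -c "
from h import *
width(4); print('free',.8545*64.5)"
```

```text
t 39.35 width mm 55.123 +- 0.287 [54.72 55.48 55.01 55.28]
free 55.11525
```

Request:
carry_out --commands '[{"angular":[0,0,0],"travel":[0,0,0],"jaw":63.5},{"angular":[0,0,0],"travel":[0,0,0],"jaw":63},{"angular":[0,0,0],"travel":[0,0,0],"jaw":63},{"angular":[0,0,0],"travel":[0,0,0],"jaw":63},{"angular":[0,0,0],"travel":[0,0,0],"jaw":63}]'

```text
time_s: 39.98
ee_pos: [0.6897, -0.0556, 0.1306]
ee_rot: [0.028, -0.706, 0.707, -0.028]
ft_force: [0.4, -6.4, 3.2]
width: 0.0542
```

```bash
python3 -c "
from h import *
width(4); print('free',.8545*63)"
```

```text
t 40.17 width mm 54.036 +- 0.213 [54.07 53.79 53.92 54.36]
free 53.8335
```

Request:
carry_out --commands '[{"angular":[0,0,0],"travel":[0,0,0],"jaw":62},{"angular":[0,0,0],"travel":[0,0,0],"jaw":61.5},{"angular":[0,0,0],"travel":[0,0,0],"jaw":61},{"angular":[0,0,0],"travel":[0,0,0],"jaw":61},{"angular":[0,0,0],"travel":[0,0,0],"jaw":61}]'

```text
time_s: 40.8
ee_pos: [0.6899, -0.0558, 0.1309]
ee_rot: [0.028, -0.706, 0.707, -0.028]
ft_force: [-0.5, -7.5, 6.7]
width: 0.0523
```

```bash
python3 -c "
from h import *
width(2); print('free',.8545*61)"
```

```text
t 40.90 width mm 52.283 +- 0.146 [52.14 52.43]
free 52.124500000000005
```

Request:
carry_out --commands '[{"angular":[0,0,0],"travel":[0,0,0],"jaw":60},{"angular":[0,0,0],"travel":[0,0,0],"jaw":59.5},{"angular":[0,0,0],"travel":[0,0,0],"jaw":59.5},{"angular":[0,0,0],"travel":[0,0,0],"jaw":59.5},{"angular":[0,0,0],"travel":[0,0,0],"jaw":59.5}]'

```text
time_s: 41.52
ee_pos: [0.69, -0.0561, 0.1311]
ee_rot: [0.027, -0.706, 0.707, -0.028]
ft_force: [-0.6, -9.5, 9.3]
width: 0.0512
```

```bash
python3 -c "
from h import *
width(3); print('free',.8545*59.5)"
```

```text
t 41.67 width mm 51.546 +- 0.083 [51.54 51.45 51.65]
free 50.84275
```

Request:
carry_out --commands '[{"angular":[0,0,0],"travel":[0,-0.001,0],"jaw":59},{"angular":[0,0,0],"travel":[0,-0.001,0],"jaw":58.5},{"angular":[0,0,0],"travel":[0,-0.001,0],"jaw":58.5},{"angular":[0,0,0],"travel":[0,-0.001,0],"jaw":58.5},{"angular":[0,0,0],"travel":[0,-0.001,0],"jaw":58.5}]'

```text
time_s: 42.3
ee_pos: [0.6895, -0.0554, 0.1313]
ee_rot: [0.028, -0.706, 0.707, -0.028]
ft_force: [0.3, -7.1, 2.6]
width: 0.051
```

```bash
python3 -c "
from h import *
width(4); print('free',.8545*58.5)"
```

```text
t 42.50 width mm 50.598 +- 0.133 [50.71 50.75 50.5  50.44]
free 49.98825
```

Request:
carry_out --commands '[{"angular":[0,0,0],"travel":[0,0,0],"jaw":58},{"angular":[0,0,0],"travel":[0,0,0],"jaw":57.5},{"angular":[0,0,0],"travel":[0,0,0],"jaw":57},{"angular":[0,0,0],"travel":[0,0,0],"jaw":57},{"angular":[0,0,0],"travel":[0,0,0],"jaw":57}]'

```text
time_s: 43.12
ee_pos: [0.6896, -0.0557, 0.1316]
ee_rot: [0.028, -0.706, 0.707, -0.028]
ft_force: [-0.6, -8.0, 5.1]
width: 0.0495
```

```bash
python3 -c "
from h import *
width(4); print('free',.8545*57)"
```

```text
t 43.33 width mm 49.342 +- 0.198 [49.44 49.07 49.6  49.25]
free 48.706500000000005
```

Request:
carry_out --commands '[{"angular":[0,0,0],"travel":[0,0,0],"jaw":56},{"angular":[0,0,0],"travel":[0,0,0],"jaw":55.5},{"angular":[0,0,0],"travel":[0,0,0],"jaw":55.5},{"angular":[0,0,0],"travel":[0,0,0],"jaw":55.5},{"angular":[0,0,0],"travel":[0,0,0],"jaw":55.5}]'

```text
time_s: 43.95
ee_pos: [0.6898, -0.0557, 0.1318]
ee_rot: [0.027, -0.706, 0.707, -0.028]
ft_force: [-0.5, -9.6, 6.7]
width: 0.0487
```

```bash
python3 -c "
from h import *
width(4); print('free',.8545*55.5)"
```

```text
t 44.15 width mm 48.266 +- 0.128 [48.42 48.13 48.37 48.15]
free 47.42475
```

Request:
carry_out --commands '[{"angular":[0,0,0],"travel":[0,-0.001,0],"jaw":54.5},{"angular":[0,0,0],"travel":[0,-0.001,0],"jaw":54},{"angular":[0,0,0],"travel":[0,-0.001,0],"jaw":54},{"angular":[0,0,0],"travel":[0,-0.001,0],"jaw":54},{"angular":[0,0,0],"travel":[0,-0.001,0],"jaw":54}]'

```text
time_s: 44.78
ee_pos: [0.6895, -0.0542, 0.1321]
ee_rot: [-0.028, 0.707, -0.706, 0.028]
ft_force: [1.1, -3.4, -1.2]
width: 0.047
```

```bash
python3 -c "
from h import *
width(4); print('free',.8545*54)
d=optics.get_image('wrist'); cv2.imwrite('pics/w5.png',cv2.resize(d['frame'][:,:,::-1],(800,600),interpolation=cv2.INTER_CUBIC))
crop('top','pics/t5.png',145,100,330,225,4.3)"
```

```text
t 44.98 width mm 47.206 +- 0.197 [47.01 47.14 47.14 47.53]
free 46.143
```

```bash
python3 -c "
import cv2,numpy as np
w=cv2.imread('pics/w5.png')[90:470,230:560]; t=cv2.imread('pics/t5.png')[190:330,0:180]; t4=cv2.imread('pics/t4.png')[190:330,0:180]
L=np.vstack([cv2.resize(t4,(360,280)),cv2.resize(t,(360,280))]); W=cv2.resize(w,(430,495))
o=np.zeros((560,800,3),np.uint8); o[:,:360]=L; o[:495,365:795]=W; cv2.imwrite('pics/m.png',o)"
```

View pics/m.png

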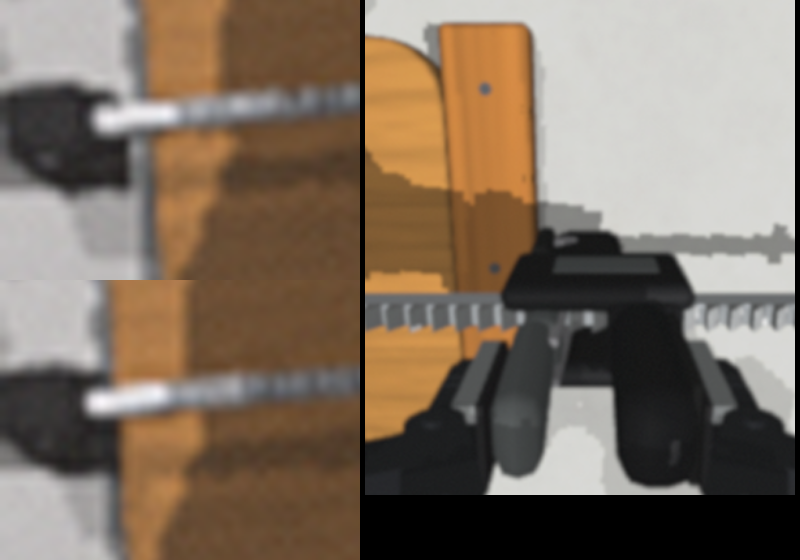

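The last picture shows the fixed jaw now touching the board's left end (about (120,430)), the sliding jaw pad at the end piece's edge (about (538,240)), and the seam closed. Force is now building, so I'll take a few more small steps.

Request:
carry_out --commands '[{"angular":[0,0,0],"travel":[0,0,0],"jaw":53.5},{"angular":[0,0,0],"travel":[0,0,0],"jaw":53},{"angular":[0,0,0],"travel":[0,0,0],"jaw":53},{"angular":[0,0,0],"travel":[0,0,0],"jaw":53},{"angular":[0,0,0],"travel":[0,0,0],"jaw":53}]'

```text
time_s: 45.7
ee_pos: [0.6896, -0.0543, 0.1323]
ee_rot: [-0.028, 0.707, -0.706, 0.028]
ft_force: [0.6, -0.4, -3.2]
width: 0.047
```

```bash
python3 -c "
from h import *
width(5); print('free',.8545*53)"
```

```text
t 45.95 width mm 46.852 +- 0.130 [46.74 46.85 46.79 47.1  46.79]
free 45.2885
```

Request:
carry_out --commands '[{"angular":[0,0,0],"travel":[0,0,0],"jaw":52.7},{"angular":[0,0,0],"travel":[0,0,0],"jaw":52.4},{"angular":[0,0,0],"travel":[0,0,0],"jaw":52.2},{"angular":[0,0,0],"travel":[0,0,0],"jaw":52.2},{"angular":[0,0,0],"travel":[0,0,0],"jaw":52.2}]'

```text
time_s: 46.58
ee_pos: [0.6896, -0.0543, 0.1323]
ee_rot: [-0.028, 0.707, -0.706, 0.028]
ft_force: [0.0, 0.9, -3.8]
width: 0.0464
```

```bash
python3 -c "
from h import *
width(6); print('free',.8545*52.2,r.state()['ft_force'])"
```

```text
t 46.88 width mm 46.779 +- 0.272 [47.07 46.23 46.97 46.68 46.86 46.86]
free 44.60490000000001 [-0.8396  0.8092 -2.8573]
```

Width has stalled at 46.8 mm while the command went down another 0.7 mm, so the joint is tight well short of the trigger stop. I'll do a numeric bystander check, then hand in.

```bash
python3 -c "
from h import *
from station import workorder
a=cv2.imread('pics/top0.png'); f=optics.get_image('top')['frame'][:,:,::-1]; b=cv2.resize(f,(800,600),interpolation=cv2.INTER_CUBIC)
for n,x,y in(('lime',220,350),('jar',568,288),('timer',552,240)):
    t=a[y-14:y+14,x-14:x+14]; m=cv2.matchTemplate(b[y-34:y+34,x-34:x+34],t,cv2.TM_CCOEFF_NORMED); v=cv2.minMaxLoc(m); print(n,'score %.2f'%v[1],'shift px',v[3][0]-20,v[3][1]-20)
wd=cv2.inRange(cv2.cvtColor(f,cv2.COLOR_BGR2HSV),(5,90,40),(22,255,255)); print('wood px',int((wd>0).sum()))
print(workorder.sign_off(), r.state()['width'])"
```

```text
Traceback (most recent call last):
ValueError: 200 camera calls are used up
```

```bash
python3 -c "
from station import r, workorder
s=r.state(); print(s['time_s'],s['width'],s['ft_force']); print(workorder.sign_off())"
```

```text
46.875 0.04685800565247127 [-0.83958659  0.80923366 -2.85733003]
the job is handed in; nothing more can be done
None
```

I stood the clamp across the middle of board and end piece, pumped it until the joint was tight, and handed the job in at 46.9 s with the trigger still squeezed.

**Tightness:** the trigger stopped moving at a finger opening of 46.8 mm, well short of its stop at about 34.3 mm. The last picture, two small squeezes before the end, shows the fixed jaw touching the board's left end and the sliding jaw on the end piece. It also shows the seam closed.

**Squeeze force (uncertain):** the force could not be read directly. I set it by commanding an opening 2.2 mm tighter than where the fingers stalled. From the gripper stiffness I could estimate, that is about 17–30 N, but one of the stiffness readings would make it higher, possibly enough to crush the wood.

**Other things to know:**
- My last check that the spice jar, timer and lime had not moved failed, because the 200 camera calls were used up. The arm stayed clear of all three.
- The board moved a few millimetres to the left while pumping; I saw about 3 mm by the fourth pump, and more after that.
- I let go of the clamp once between pumps and lifted the gripper clear, to calibrate the finger opening.

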